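Feed a sample rack with the sprung lever and set the reader on the tall tube

TASK

Feed the rack of sample tubes home: swing the feed lever of the tube reader all the way to its stop, so that its pusher slides the rack up to the end stop, and let the lever spring back. Then turn the knob on the sliding reader carriage until its pointer stands at the middle of the tall tube. Do not touch the rack or the tubes with the robot, keep the tubes upright, and leave the other things on the bench where they are.

Things in the scene. Friction and masses are not known exactly. Their poses are not given: they have to be found in the camera images.
- feed_deck: the tube reader's feed deck, a fixed white slab 200 (x) x 400 (y) x 40 mm high. Origin under its centre; its x points away from the robot, its y to the robot's left (its yaw varies). The rack is fed along +y in a channel on its far half; the reader carriage rides along y on rods on its near half, between end blocks 80 mm high over the bench at y = -55 and 145 mm; the lever is at the near -y corner
- feed_lever (a joint): angle of the sprung feed lever, rad: 0 at home, 1.0 at its stop. A level steel arm on a vertical pivot, pointing towards the robot: at home 0.5 rad to the -y side of the deck's -x direction, at the stop 0.5 rad to its +y side (clockwise from above). It needs about 1.3 N at the post at home, 5 N at the stop, springs home when let go, and moves the pusher 50 mm per rad; the rack is not drawn back
- feed_lever_post (a point): centre of the top end of the black upright post on the end of the lever arm, 100 mm over the bench and 100 mm from the pivot; the post is 16 mm in diameter and stands free from 60 to 100 mm over the bench (the arm, 12 mm thick, is below that)
- feed_lever_hinge (a point): pivot of the feed lever, on its axis, 52 mm over the bench (at x = -40, y = -140 mm of the deck)
- tube_rack: grey loose tube rack, 34 (x) x 116 (y) x 50 mm high, five holes 22 mm apart in a row along y, the three middle ones holding tubes. Origin at the centre of its underside, 40 mm over the bench, at x = 55 mm of the deck. It starts at y = 0 to 10 mm of the deck; a full lever stroke leaves it at y = 48 mm, 2 mm from the end stop (a steel block 72 mm high over the bench)
- tall_tube: the tall tube, amber with a yellow cap, 16 mm diameter, 100 mm long (top about 146 mm over the bench); stands in one of the three middle holes of the rack. Origin at the centre of its bottom end.
- short_tube_a: short tube, same diameter and cap, 75 mm long (top about 121 mm over the bench), in another middle hole; origin at the centre of its bottom end
- short_tube_b: the other short tube, just like short_tube_a, in the remaining middle hole
- carriage_knob (a joint): angle of the black bar knob on top of the reader carriage, rad, 0 to 3.6, growing clockwise seen from above; starts at 0 to 0.3. It is geared to the carriage: each rad clockwise shifts the carriage, knob and pointer 25 mm along the deck's +y (anticlockwise brings them back). It holds where it is left; it turns with about 0.06 N m.
- knob_grip (a point): on the knob's axis at the height to grip, 109 mm over the bench, at x = -35, y = 25 x knob angle (mm) of the deck. The grip is a bar 14 mm thick, 44 mm long, 28 mm high (93 to 121 mm over the bench) on a disc of 23 mm radius. The bar lies along the deck's x when the knob reads 0 and turns with it; this point's x axis is along the bar
- pointer_tip (a point): tip of the carriage's steel pointer, 3 mm wide, 92 mm over the bench, pointing along the deck's +x at the row of tubes, 18 mm short of the row's centre line; it moves with the carriage
- read_point (a point): the point that the reader reads: 18 mm straight ahead (deck +x) of the pointer tip, on the centre line of the tube row, 92 mm over the bench. The tube whose axis is here is the one being read.
- reagent_bottle: bystander: white bottle, 60 mm diameter, 130 mm high, beyond the deck's +y end; origin under its centre
- stain_jar: bystander: amber jar, 56 mm diameter, 75 mm high, beside the deck's -y end; origin under its centre
- slide_box: bystander: grey slide box, 90 x 35 x 30 mm high, in front of the deck, on the +y half; origin under its centre
- marker_pen: bystander: black marker pen, 14 mm diameter, 134 mm long, lying before the deck's +y corner
- specimen_cup: bystander: white open cup, 60 mm diameter, 60 mm high, beyond the deck's +y end
- dropper_bottle: bystander: white dropper bottle, 34 mm diameter, 90 mm high, standing on the deck by its +y end
- petri_dish: bystander: clear dish, 90 mm diameter, 14 mm high, to the -y side of the deck

How it is judged:
On the way, in this order (a step that is already met when the one before it is completed fails the run):
1. the feed lever is swung to its stop (0.95 rad or more) (value of joint feed_lever above 0.95 rad), for 0.05 s.
2. the lever has sprung back home and the rack stays at the end stop (value of joint feed_lever below 0.08 rad and y of tube_rack in the frame of feed_deck above 0.043 m), for 0.2 s.
At the end, for the whole second after the job is handed in: The rack lies at the end stop (at most 5 mm short of where a full stroke leaves it), the lever is back home (within 0.08 rad), the read point is within 6 mm of the tall tube's axis seen from above, all three tubes stand upright in the rack (within 0.2 rad), rack and knob at rest (all of step 2 and horizontal distance between read_point and tall_tube below 0.006 m and linear speed of tube_rack below 0.01 m/s and velocity of joint carriage_knob between -0.05 and 0.05 rad/s and angle between each of tall_tube, short_tube_a, short_tube_b's own z axis and vertical below 0.2 rad); the robot touches nothing.
It fails at once if the robot touches the rack or a tube (contact force between any of the fingers, the arm and tube_rack above 0.5 N or contact force between any of the fingers, the arm and tall_tube above 0.5 N or contact force between any of the fingers, the arm and short_tube_a above 0.5 N or contact force between any of the fingers, the arm and short_tube_b above 0.5 N).
It fails at once if a tube tips (angle between any of tall_tube, short_tube_a, short_tube_b's own z axis and vertical above 0.4 rad).
It fails at once if a bystander is shifted by more than 30 mm (distance of any of reagent_bottle, stain_jar, slide_box, marker_pen, specimen_cup, dropper_bottle, petri_dish from where it was at the start of the episode above 0.03 m).
It also fails if it takes over 72 s, if anything falls off the work surface, if the arm or the gripper's body presses on something with over 40 N, if the wrist force passes 120 N, or if a joint passes its speed limit or range.

ROBOT

A 6-joint arm with a two-finger parallel gripper is mounted at the origin on the work surface. World frame = base frame: x ahead of the robot, y to its left, z up, the work surface at z = 0. Lengths are in m, angles in rad, forces in N, time in s.
With the tool pointing down it reaches from about 0.375 to 0.975 m from the base axis. Payload 3.8 kg.
Tool frame: the origin (TCP) lies midway between the tips of the shut fingers; the grasp point (between the pads) lies 19 mm behind it; z points along the fingers, y is the direction in which the jaws open and shut (so a half turn about z gives the same grasp; the last joint's range is limited). The gripper opens to 85 mm and grips with 20 to 120 N. Pads are 22 mm wide; open, the fingers measure 114 mm over their backs; the gripper's body (76 mm by 85 mm) begins 54 mm behind the grasp point. The pads swing forward as they close: fully open they stand 13 mm farther back than shut.
Start: joints at [-1.315, 0.264, 1.604, -0, 1.274, -0.037], TCP at [0.195, -0.646, 0.231] pointing down, gripper open.
Joint ranges: [-2.63, 2.63], [-0.94, 2.18], [0.31, 2.57], [-1.31, 4.45], [0, 2.66], [-2.55, 2.55]. Speed limits (rad/s): [2.57, 2.57, 3.14, 3.14, 3.14, 3.14].

INTERFACE

Orientations are given as a rotation vector (axis times angle).
In Python, from workcell import bot gives the robot as it stands. The module is installed in compiled form; this text tells all that it offers.
- The arm moves only by the tool play_rows, never from a script. Its argument "series" is a list of rows, each an object with "translation": the shift along the tool's x, y, z in m, a list of three; "spin": the turn about the tool's z in units of 5 degrees (1.0 is 5 degrees). In form: [{"translation": [dx, dy, dz], "spin": spin}, ...]. A call has 1 to 5 rows; each row shifts and turns the commanded pose from where the row before left it, along the tool's axes as they then stand; what a row does not reach is not made up. A row lasts 1/10 s, in which the tool goes at most 50 mm and 8.59 degrees, less where a joint would pass 70% of its speed; a pose out of reach is approached as far as the arm can. A call is refused whole if a number of a shift passes 0.05 or a number of a turn 1, either way. A call with a gripper value outside its range is refused whole. "jaw" is the gripper's target within -1 to 1 (fully open at 1, half-way at 0, shut at -1), set as the call begins (left out, the last holds). The fingers move at their own pace and stop on an object; "force" is the grip in N (left out, the last holds). Time passes only in rows, so rows that do not move let the fingers close. It gives the time, the measured TCP pose, the force and the opening at its end, in the units of the state.
- bot.read_state(): the state, without advancing time (a new reading comes with each control period).
- bot.read_camera(name): name is "scene" or "top" or "wrist"; returns the picture (384x512x3 uint8, blue, green, red); there is no depth.
- bot.get_calibration(name): a dict with "fov_y" (degrees; the focal length in pixels is half the picture's height over the tangent of half this angle, whatever the lens; pixels are square), "cx", "cy" (the principal point, pixels), "R" (3x3) and "t" (3): a world point X has camera coordinates R X + t. Camera axes: x right, y down, z forward; pixel columns grow to the right and rows downward; lengths in m; the calibration is good to about 2 mm. A picture is of the moment at which its call begins: read the wrist's pose just before it. get_calibration takes no time and is no camera call; for the wrist camera it gives the pose at the moment of the call.
- bot.finish_job(): hands the job in, once; it reports no verdict.
The state is a dict: "time": time; "q": joint angles; "joint_vel": joint speeds; "joint_torque": joint torques, N m; "tool_pos": TCP position; "tcp_rot": TCP orientation; "wrist_force": force on the tool from outside, world axes, zero at the start; "torque": the same for the moment, N m; "width": opening from 0.0 (shut) to 1.0 (fully open).
Only numpy, scipy, OpenCV 4.12 (cv2) and the standard library are available. Lean on these libraries where they do the work, as an engineer would, in place of code of your own. Each camera call takes 0.05 s, during which the arm holds its last target. There are 200 camera calls.

## Working session

There is one attempt and no reset: what is moved stays moved. The work goes in short steps, Python scripts to look and compute and a tool call to move; the robot and the scene stay as the last step left them, time stands still between calls to the robot, and variables do not carry over. Pictures are saved under pics/ and viewed, about 8 in all and at most 12, crops included, and the job is handed in when it is done.

Besides the shell and the picture viewer there is one more tool, called after "Request:" by a JSON object that holds its "name" and its "arguments", one argument or row to a line. play_rows: Moves the arm, as the interface text tells. Its arguments: {"type":"object","properties":{"series":{"type":"array","items":{"type":"object","properties":{"translation":{"type":"array","items":{"type":"number"}},"spin":{"type":"number"}}}},"jaw":{"type":"number"},"force":{"type":"number"}},"required":["series"]}

```bash
mkdir -p pics
python3 - <<'E'
from workcell import bot
import cv2,numpy as np
s=bot.read_state();print(s)
for n in("scene","top"):
    cv2.imwrite(f"pics/{n}0.png",bot.read_camera(n));c=bot.get_calibration(n);print(n,c)
a=cv2.imread("pics/scene0.png");b=cv2.imread("pics/top0.png")
cv2.imwrite("pics/top0x.png",cv2.resize(b,(800,600),interpolation=cv2.INTER_CUBIC))
E
```

```text
{'time': 0.0, 'q': array([-1.31489705e+00,  2.64773311e-01,  1.60540280e+00, -4.45692836e-06,
        1.27368345e+00, -3.68973248e-02]), 'joint_vel': array([ 0.00065475, -0.00097315, -0.00067246,  0.00024038,  0.00044646,
       -0.0002073 ]), 'joint_torque': array([ 8.02717950e-04, -5.15109158e+01, -3.67320442e+01, -2.36697388e-04,
        1.30384389e-02, -1.23761447e-05]), 'tool_pos': array([ 0.19463685, -0.64555585,  0.22993288]), 'tcp_rot': array([-3.10575761e+00, -4.57956094e-01,  3.95506451e-04]), 'wrist_force': array([ 0.33960721, -0.30847748, -0.08293185]), 'torque': array([ 0.05156222, -0.02217775, -0.02103254]), 'width': 1.000313761988638}
scene {'fov_y': 49.106128974132055, 'cx': 250.14176276821206, 'cy': 191.46868561115116, 'R': array([[ 0.48546634,  0.87425178, -0.00250297],
       [ 0.57582243, -0.3219021 , -0.7515368 ],
       [-0.6578381 ,  0.36340456, -0.65968642]]), 't': array([-0.27565596, -0.26406754,  1.4521009 ])}
top {'fov_y': 49.35675606776353, 'cx': 251.86329911595635, 'cy': 193.1244316148291, 'R': array([[ 2.72664433e-04, -9.99920190e-01,  1.26308672e-02],
       [-9.94381442e-01, -1.60816285e-03, -1.05844044e-01],
       [ 1.05855909e-01, -1.25310400e-02, -9.94302519e-01]]), 't': array([-0.00235487,  0.58471671,  1.15798904])}
```

View pics/top0x.png

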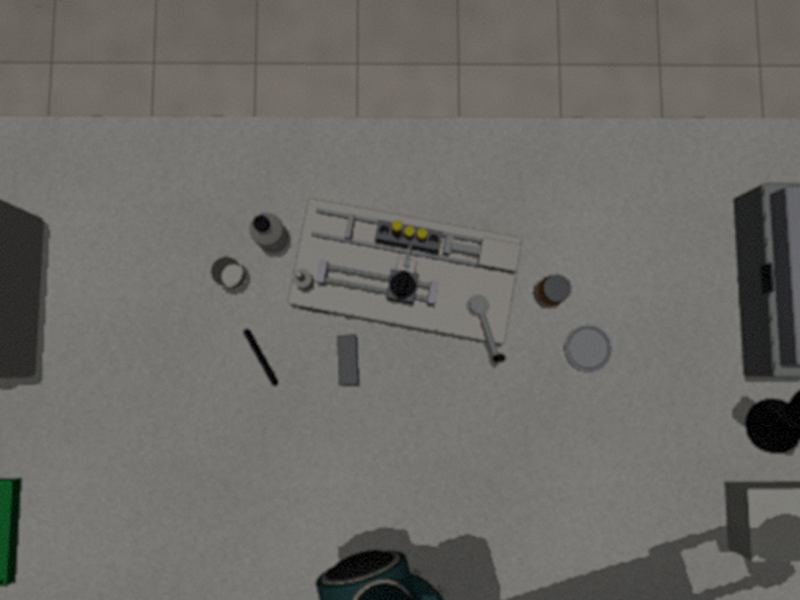

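View pics/scene0.png

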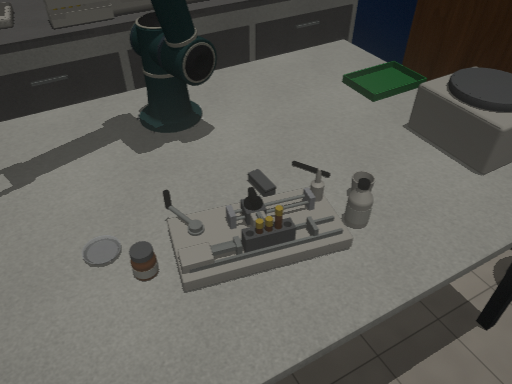

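Top view (800x600): deck corners at about (310,200), (520,238), (503,344), (290,305), with the lever post near (498,358), the knob near (403,285) and the caps near (397–422,230). In the scene view the tall tube is the +y one, at (279,210). Next I'll measure these precisely.

```bash
cat > h.py <<'E'
import numpy as np,cv2
def ray(c,u,v,z):
    f=192/np.tan(np.radians(c["fov_y"])/2)
    d=c["R"].T@np.array([(u-c["cx"])/f,(v-c["cy"])/f,1]);o=-c["R"].T@c["t"]
    return (o+d*(z-o[2])/d[2])[:2]
def proj(c,X):
    f=192/np.tan(np.radians(c["fov_y"])/2);p=c["R"]@np.array(X)+c["t"]
    return np.array([c["cx"]+f*p[0]/p[2],c["cy"]+f*p[1]/p[2]])
def blobs(m,mn=4):
    n,_,st,ce=cv2.connectedComponentsWithStats(m.astype(np.uint8))
    return [(st[i,4],tuple(st[i,:4]),ce[i].round(1)) for i in range(1,n) if st[i,4]>=mn]
E
python3 - <<'E'
from workcell import bot
from h import *
c=bot.get_calibration("top");b=cv2.imread("pics/top0.png")
h=cv2.cvtColor(b,cv2.COLOR_BGR2HSV)
roi=np.zeros(b.shape[:2],bool);roi[120:245,180:345]=1
for a,bb,ce in blobs((abs(h[...,0].astype(int)-28)<8)&(h[...,1]>130)&(h[...,2]>90)&roi): print("Y",a,bb,ce,[ray(c,*ce,z).round(4) for z in(.121,.146)])
for a,bb,ce in blobs((h[...,2]<35)&roi): print("K",a,bb,ce,[ray(c,*ce,z).round(4) for z in(.1,.121)])
z=b[120:240,180:340];z=cv2.resize(z,(800,600),interpolation=cv2.INTER_CUBIC)
cv2.imwrite("pics/crop.png",np.clip(z*1.7,0,255).astype(np.uint8))
E
```

```text
Y 27 (np.int32(251), np.int32(141), np.int32(6), np.int32(6)) [253.5 143.9] [array([ 0.707, -0.005]), array([ 0.7013, -0.0046])]
Y 29 (np.int32(259), np.int32(145), np.int32(6), np.int32(6)) [261.6 147.6] [array([ 0.697 , -0.0265]), array([ 0.6915, -0.0256])]
Y 27 (np.int32(267), np.int32(147), np.int32(6), np.int32(5)) [269.6 148.9] [array([ 0.6935, -0.0478]), array([ 0.6882, -0.0464])]
K 12 (np.int32(243), np.int32(145), np.int32(5), np.int32(3)) [245.2 146. ] [array([0.7059, 0.0172]), array([0.7012, 0.0171])]
K 13 (np.int32(251), np.int32(148), np.int32(6), np.int32(4)) [253.6 149.8] [array([ 0.6954, -0.0056]), array([ 0.691 , -0.0053])]
K 12 (np.int32(275), np.int32(151), np.int32(5), np.int32(3)) [277.2 152.1] [array([ 0.6893, -0.0696]), array([ 0.6849, -0.068 ])]
K 33 (np.int32(241), np.int32(153), np.int32(20), np.int32(5)) [249.8 155.2] [array([0.6806, 0.0047]), array([0.6764, 0.0048])]
K 26 (np.int32(264), np.int32(158), np.int32(16), np.int32(4)) [272.2 159.5] [array([ 0.6689, -0.0559]), array([ 0.665 , -0.0546])]
K 207 (np.int32(250), np.int32(174), np.int32(16), np.int32(19)) [257.2 182.3] [array([ 0.6067, -0.0153]), array([ 0.6039, -0.0147])]
K 23 (np.int32(316), np.int32(227), np.int32(7), np.int32(5)) [318.8 228.8] [array([ 0.4822, -0.1791]), array([ 0.4818, -0.1755])]
```

View pics/crop.png

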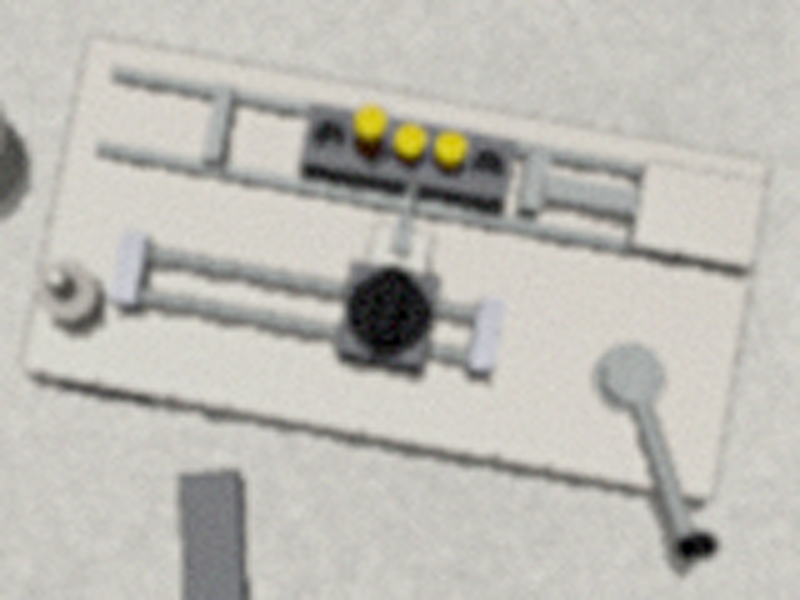

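The crop shows the deck's top corners at (90,38), (770,162), (708,500), (28,372), the lever's hinge disc at (630,376) and its post at (697,545). I'll fit the deck pose and cross-check it.

```bash
cat >> h.py <<'E'
def fit(P,Q):
    P=np.array(P);Q=np.array(Q);p=P-P.mean(0);q=Q-Q.mean(0)
    y=np.arctan2((p[:,0]*q[:,1]-p[:,1]*q[:,0]).sum(),(p*q).sum())
    R=np.array([[np.cos(y),-np.sin(y)],[np.sin(y),np.cos(y)]])
    return y,Q.mean(0)-R@P.mean(0),R
E
python3 - <<'E'
from workcell import bot
from h import *
c=bot.get_calibration("top")
px=lambda u,v:((u+.5)/5-.5+180,(v+.5)/5-.5+120)
loc=[(.1,.2),(.1,-.2),(-.1,-.2),(-.1,.2),(-.04,-.14)]
W=[ray(c,*px(*p),z) for p,z in zip([(90,38),(770,162),(708,500),(28,372),(630,376)],[.04]*4+[.058])]
for n in (4,5):
    y,t,R=fit(loc[:n],W[:n]);print(y,t,[((R@l+t-w)*1000).round(1) for l,w in zip(loc,W)])
inv=lambda w:((R.T@(np.array(w)-t))*1000).round(1)
print("tubes",inv((.7013,-.0046)),inv((.697,-.0265)),inv((.6935,-.0478)))
print("knob",inv((.604,-.0147)),"post",inv(ray(c,*px(705,545),.1)),"post expected", R@[-.04-.1*np.cos(.5),-.14-.1*np.sin(.5)]+t)
print("pointer y",inv(ray(c,*px(413,190),.092)))
for a in (0,.25,.5,.75,1.0):
    e=a-.5; print(a,(R@[-.04-.1*np.cos(e),-.14+.1*np.sin(e)]+t).round(4))
print("hinge",R@[-.04,-.14]+t)
for k in(0,.3,2.8):print("knob",k,R@[-.035,.025*k]+t)
s=bot.read_state();import scipy.spatial.transform as T
print(T.Rotation.from_rotvec(s['tcp_rot']).as_matrix().round(3))
E
```

```text
-0.18279986372996485 [ 0.6415767  -0.02300883] [array([2.6, 1.5]), array([ 1.1, -2.3]), array([-2.4, -4.9]), array([-1.4,  5.7]), array([-0.6, -2.3])]
-0.1830675795428707 [ 0.64170498 -0.02254809] [array([2.8, 1.9]), array([ 1.2, -1.9]), array([-2.3, -4.4]), array([-1.2,  6.2]), array([-0.5, -1.8])]
tubes [55.3 28.5] [55.1  6.2] [ 55.5 -15.4]
knob [-38.5   0.9] post [-126.9 -187.6] post expected [ 0.48186725 -0.18409212]
pointer y [34.5 -0.3]
0 [ 0.4819 -0.1841]
0.25 [ 0.4771 -0.1596]
0.5 [ 0.4786 -0.1347]
0.75 [ 0.4861 -0.111 ]
1.0 [ 0.4993 -0.0898]
hinge [ 0.57688684 -0.1529268 ]
knob 0 [ 0.60728984 -0.01617645]
knob 0.3 [ 0.60865519 -0.00880178]
knob 2.8 [0.62003311 0.05265384]
[[ 0.957  0.289 -0.001]
 [ 0.289 -0.957  0.002]
 [ 0.    -0.002 -1.   ]]
```

Request:
{"name": "play_rows", "arguments": {
  "series": [
    {"translation": [0.0272, -0.0239, 0], "spin": -0.28},
    {"translation": [0.0272, -0.0239, 0], "spin": 0},
    {"translation": [0.0272, -0.0239, 0], "spin": 0},
    {"translation": [0.0272, -0.0239, 0], "spin": 0},
    {"translation": [0.0272, -0.0239, 0], "spin": 0}
  ],
  "jaw": 0.0,
  "force": 30
}}

```text
time: 0.6
tool_pos: [0.2878, -0.4891, 0.2306]
tcp_rot: [-3.101, -0.495, 0.0]
wrist_force: [0.9, -0.0, 0.2]
width: 0.502
```

Request:
{"name": "play_rows", "arguments": {
  "series": [
    {"translation": [0.0272, -0.0239, 0], "spin": 0},
    {"translation": [0.0272, -0.0239, 0], "spin": 0},
    {"translation": [0.0272, -0.0239, 0], "spin": 0},
    {"translation": [0.0272, -0.0239, 0], "spin": 0},
    {"translation": [0.0272, -0.0239, 0], "spin": 0}
  ]
}}

```text
time: 1.1
tool_pos: [0.3797, -0.3332, 0.2309]
tcp_rot: [-3.102, -0.496, 0.0]
wrist_force: [0.7, 0.8, 0.0]
width: 0.496
```

Request:
{"name": "play_rows", "arguments": {
  "series": [
    {"translation": [0.0272, -0.0239, 0], "spin": 0},
    {"translation": [0.0272, -0.0239, 0], "spin": 0},
    {"translation": [0.0272, -0.0239, 0], "spin": 0},
    {"translation": [0, 0, 0], "spin": 0},
    {"translation": [0, 0, 0], "spin": 0}
  ]
}}

```text
time: 1.6
tool_pos: [0.4346, -0.2405, 0.2309]
tcp_rot: [-3.101, -0.5, 0.001]
wrist_force: [-1.1, -0.4, -0.1]
width: 0.502
```

Run:
```python
from workcell import bot
from h import *
s=bot.read_state();c=bot.get_calibration("wrist");print(s['time'],s['tool_pos'],s['tcp_rot'],s['width'])
b=bot.read_camera("wrist");cv2.imwrite("pics/w1.png",b)
print("post expected px",proj(c,[.4819,-.1841,.1]),"hinge",proj(c,[.5769,-.1529,.058]),"knob",proj(c,[.6076,-.0145,.121]))
```

```text
1.6 [ 0.43459482 -0.24052306  0.23091372] [-3.10146452e+00 -4.99785836e-01  1.33261669e-03] 0.5018171164483739
post expected px [210.54643428 122.61720218] hinge [212.5996671   13.41171703] knob [  16.29030038 -139.02158143]
```

View pics/w1.png

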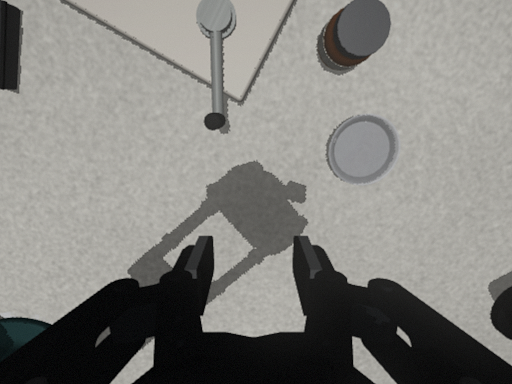

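The wrist view shows the post top at (214.5,120.5) and the hinge disc at (216,17). Both are within 4 px of prediction.

Run:
```python
from workcell import bot
from h import *
c=bot.get_calibration("wrist")
p=ray(c,214.5,120.5,.1);h=ray(c,216,17,.058)
print(p,h,np.linalg.norm(p-h),np.arctan2(*(h-p)[::-1]))
s=bot.read_state();phi=2*np.arctan2(-s['tcp_rot'][1],-s['tcp_rot'][0])
d=p-s['tool_pos'][:2];x=[np.cos(phi),np.sin(phi)];y=[np.sin(phi),-np.cos(phi)]
print(phi,d@x,d@y)
```

```text
[ 0.48463479 -0.18780879] [ 0.5748637  -0.15776215] 0.09510024494822827 0.32145455814479135
-5.965009312364528 0.06450306549229533 -0.035021896494272266
```

Request:
{"name": "play_rows", "arguments": {
  "series": [
    {"translation": [0.032, -0.0175, 0.0], "spin": 0},
    {"translation": [0.032, -0.0175, 0.0], "spin": 0},
    {"translation": [0, 0, 0.04], "spin": 0},
    {"translation": [0, 0, 0.04], "spin": 0},
    {"translation": [0, 0, 0.02], "spin": 0}
  ]
}}

```text
time: 2.15
tool_pos: [0.4819, -0.1881, 0.1276]
tcp_rot: [-3.1, -0.494, 0.007]
wrist_force: [0.0, -0.5, -0.3]
width: 0.504
```

Request:
{"name": "play_rows", "arguments": {
  "series": [
    {"translation": [0, 0, 0.02], "spin": 0},
    {"translation": [0, 0, 0.02], "spin": 0},
    {"translation": [0, 0, 0.02], "spin": 0},
    {"translation": [0, 0, 0], "spin": 0},
    {"translation": [0, 0, 0], "spin": 0}
  ]
}}

```text
time: 2.65
tool_pos: [0.4839, -0.1889, 0.0711]
tcp_rot: [-3.102, -0.494, 0.002]
wrist_force: [-0.5, 0.2, 0.8]
width: 0.498
```

Request:
{"name": "play_rows", "arguments": {
  "series": [
    {"translation": [0, 0, 0], "spin": 0},
    {"translation": [0, 0, 0], "spin": 0},
    {"translation": [0, 0, 0], "spin": 0}
  ],
  "jaw": -0.45
}}

```text
time: 2.95
tool_pos: [0.4851, -0.1881, 0.0724]
tcp_rot: [3.102, 0.496, 0.002]
wrist_force: [-0.4, 1.3, 1.6]
width: 0.273
```

Run:
```python
from workcell import bot
from h import *
s=bot.read_state();print(s['time'],s['tool_pos'],s['wrist_force'],s['width'])
b=bot.read_camera("wrist");cv2.imwrite("pics/w2.png",b)
```

```text
2.95 [ 0.48506382 -0.1880853   0.07238767] [-0.38409226  1.32968802  1.56580805] 0.27323873905494717
```

View pics/w2.png

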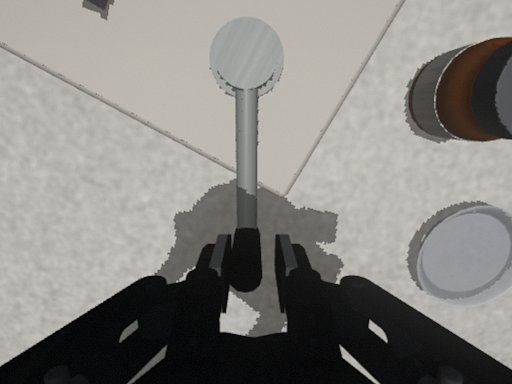

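The post (246,260) stands freely between the fingers, so I'll sweep along the arc.

Request:
{"name": "play_rows", "arguments": {
  "series": [
    {"translation": [0.0004, -0.0087, 0], "spin": 1},
    {"translation": [0.0004, -0.0087, 0], "spin": 1},
    {"translation": [0.0004, -0.0087, 0], "spin": 1},
    {"translation": [0.0004, -0.0087, 0], "spin": 1},
    {"translation": [0.0004, -0.0087, 0], "spin": 1}
  ]
}}

```text
time: 3.5
tool_pos: [0.4802, -0.1459, 0.0719]
tcp_rot: [3.133, -0.191, 0.0]
wrist_force: [-2.1, -3.9, 2.2]
width: 0.273
```

Request:
{"name": "play_rows", "arguments": {
  "series": [
    {"translation": [0.0004, -0.0087, 0], "spin": 1},
    {"translation": [0.0004, -0.0087, 0], "spin": 1},
    {"translation": [0.0004, -0.0087, 0], "spin": 1},
    {"translation": [0.0004, -0.0087, 0], "spin": 1},
    {"translation": [0.0004, -0.0087, 0], "spin": 1}
  ]
}}

```text
time: 4.0
tool_pos: [0.4936, -0.1048, 0.0715]
tcp_rot: [3.018, -0.864, -0.003]
wrist_force: [-4.9, -3.2, 3.4]
width: 0.274
```

Request:
{"name": "play_rows", "arguments": {
  "series": [
    {"translation": [0.0004, -0.0087, 0], "spin": 1},
    {"translation": [0.0003, -0.006, 0], "spin": 0.7},
    {"translation": [0, 0, 0], "spin": 0}
  ]
}}

```text
time: 4.3
tool_pos: [0.5026, -0.0924, 0.0713]
tcp_rot: [2.948, -1.081, -0.003]
wrist_force: [-4.5, -1.3, 1.6]
width: 0.273
```

Run:
```python
from workcell import bot
from h import *
s=bot.read_state();print(s['time'],s['tool_pos'],s['wrist_force'],s['width'])
p=s['tool_pos'][:2]-[.5759,-.1553];print(np.linalg.norm(p),"arm angle rel deck",np.arctan2(-p[1],-p[0])+.183, "want -.5")
b=bot.read_camera("wrist");cv2.imwrite("pics/w3.png",b)
```

```text
4.3 [ 0.50255045 -0.0924114   0.07127814] [-4.45870643 -1.34485012  1.56701021] 0.273353039744254
0.0966184851209177 arm angle rel deck -0.5257642247357566 want -.5
```

View pics/w3.png

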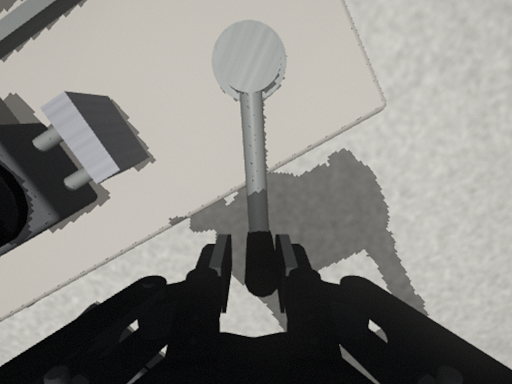

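The post rests against the right-hand finger, near the stop. I'll push a bit more to be sure it gets there.

Request:
{"name": "play_rows", "arguments": {
  "series": [
    {"translation": [0.0002, -0.004, 0], "spin": 0.5},
    {"translation": [0.0002, -0.004, 0], "spin": 0.4},
    {"translation": [0, 0, 0], "spin": 0},
    {"translation": [0, 0, 0], "spin": 0}
  ]
}}

```text
time: 4.75
tool_pos: [0.5062, -0.0887, 0.071]
tcp_rot: [2.901, -1.191, -0.007]
wrist_force: [-10.3, -7.5, 5.3]
width: 0.272
```

The force rose to 13 N, against 5 N for the spring alone, so the lever is at its stop. I'll lead it back home.

Request:
{"name": "play_rows", "arguments": {
  "series": [
    {"translation": [0.0004, 0.008, 0], "spin": -0.9},
    {"translation": [0.0003, 0.006, 0], "spin": -0.7},
    {"translation": [0.0004, 0.0087, 0], "spin": -1},
    {"translation": [0.0004, 0.0087, 0], "spin": -1},
    {"translation": [0.0004, 0.0087, 0], "spin": -1}
  ]
}}

```text
time: 5.25
tool_pos: [0.4871, -0.1211, 0.0712]
tcp_rot: [3.085, -0.586, 0.001]
wrist_force: [-0.7, -2.1, -1.9]
width: 0.274
```

Request:
{"name": "play_rows", "arguments": {
  "series": [
    {"translation": [0.0004, 0.0087, 0], "spin": -1},
    {"translation": [0.0004, 0.0087, 0], "spin": -1},
    {"translation": [0.0004, 0.0087, 0], "spin": -1},
    {"translation": [0.0004, 0.0087, 0], "spin": -1},
    {"translation": [0.0004, 0.0087, 0], "spin": -1}
  ]
}}

```text
time: 5.75
tool_pos: [0.4816, -0.164, 0.0718]
tcp_rot: [3.139, 0.095, 0.005]
wrist_force: [0.3, -1.4, 0.1]
width: 0.276
```

Request:
{"name": "play_rows", "arguments": {
  "series": [
    {"translation": [0.0004, 0.0087, 0], "spin": -1},
    {"translation": [0.0004, 0.0087, 0], "spin": -1},
    {"translation": [0.0004, 0.0087, 0], "spin": -1},
    {"translation": [0, 0, 0], "spin": 0}
  ],
  "jaw": 0.1
}}

```text
time: 6.15
tool_pos: [0.4867, -0.1898, 0.072]
tcp_rot: [3.1, 0.496, 0.004]
wrist_force: [0.3, -0.2, -0.0]
width: 0.551
```

Request:
{"name": "play_rows", "arguments": {
  "series": [
    {"translation": [0, 0, 0], "spin": 0},
    {"translation": [0, 0, -0.02], "spin": 0},
    {"translation": [0, 0, -0.05], "spin": 0},
    {"translation": [0, 0, -0.05], "spin": 0},
    {"translation": [0, 0, -0.04], "spin": 0}
  ]
}}

```text
time: 6.65
tool_pos: [0.4859, -0.1882, 0.2342]
tcp_rot: [3.101, 0.495, 0.004]
wrist_force: [0.7, -0.9, 0.3]
width: 0.555
```

Run:
```python
from workcell import bot
from h import *
s=bot.read_state();print(s['time'],s['tool_pos'],s['tcp_rot'],s['wrist_force'])
c=bot.get_calibration("top");b=bot.read_camera("top");cv2.imwrite("pics/top1.png",b)
h=cv2.cvtColor(b,cv2.COLOR_BGR2HSV);roi=np.zeros(b.shape[:2],bool);roi[120:180,180:345]=1
y=-.183;R=np.array([[np.cos(y),-np.sin(y)],[np.sin(y),np.cos(y)]]);t=np.array([.6417,-.0225])
for a,bb,ce in blobs((abs(h[...,0].astype(int)-28)<8)&(h[...,1]>130)&(h[...,2]>90)&roi): print("Y",a,ce,[(R.T@(ray(c,*ce,z)-t)*1000).round(1) for z in(.121,.146)])
z=b[120:240,180:340];z=cv2.resize(z,(800,600),interpolation=cv2.INTER_CUBIC)
cv2.imwrite("pics/crop1.png",np.clip(z*1.7,0,255).astype(np.uint8))
```

```text
6.65 [ 0.48591955 -0.18820606  0.23424647] [3.10108615 0.494733   0.0038804 ] [ 0.69202644 -0.87321104  0.34668385]
Y 25 [237.4 141. ] [array([60.8, 72.7]), array([55.1, 71. ])]
Y 29 [245.7 144.6] [array([55.3, 49.1]), array([49.7, 48.1])]
Y 30 [253.7 146.2] [array([54.9, 27.4]), array([49.4, 26.8])]
```

View pics/crop1.png

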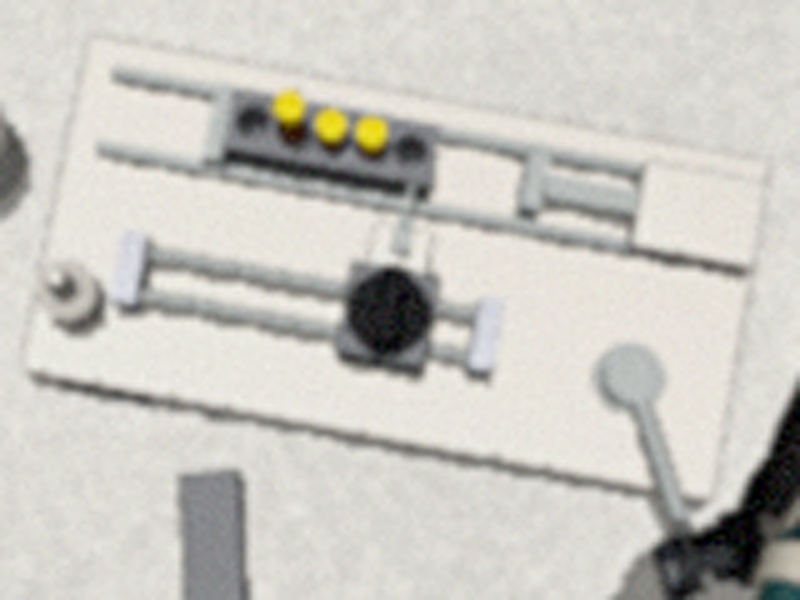

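The rack is at the end stop with tubes at y≈26/48/70 (tall), and the lever is home. Next I'll look at the knob from close by.

Request:
{"name": "play_rows", "arguments": {
  "series": [
    {"translation": [0.027, -0.031, 0], "spin": 0},
    {"translation": [0.027, -0.031, 0], "spin": 0},
    {"translation": [0.027, -0.031, 0], "spin": 0},
    {"translation": [0.027, -0.031, 0], "spin": 0},
    {"translation": [0, 0, 0], "spin": 0}
  ],
  "jaw": 0.3
}}

```text
time: 7.2
tool_pos: [0.5505, -0.0324, 0.2311]
tcp_rot: [-3.099, -0.502, -0.002]
wrist_force: [-0.6, -0.5, -0.3]
width: 0.651
```

Run:
```python
from workcell import bot
from h import *
s=bot.read_state();print(s['time'],s['tool_pos'],s['tcp_rot'],s['q'],s['joint_vel'].round(3))
c=bot.get_calibration("wrist");np.savez("pics/w4.npz",**c)
b=bot.read_camera("wrist")
y=-.183;R=np.array([[np.cos(y),-np.sin(y)],[np.sin(y),np.cos(y)]]);t=np.array([.6417,-.0225])
for l in [(-35,2,121),(-13,2,121),(-57,2,121),(37,0,92)]:print(l,proj(c,[*(R@(np.array(l[:2])/1e3)+t),l[2]/1e3]).round(1))
cv2.imwrite("pics/w4.png",np.clip(cv2.resize(b,(768,576),interpolation=cv2.INTER_CUBIC)*1.6,0,255).astype(np.uint8));cv2.imwrite("pics/w4r.png",b)
```

```text
7.2 [ 0.55048786 -0.03243428  0.23109275] [-3.09936914e+00 -5.02001677e-01 -2.36443176e-03] [-0.105386    0.02989873  1.87086355  0.00228703  1.23985938  1.14351924] [-0.062 -0.013  0.02  -0.059  0.018 -0.058]
(-35, 2, 121) [253.8 127. ]
(-13, 2, 121) [266.5 103.2]
(-57, 2, 121) [241.5 149.8]
(37, 0, 92) [294.9  53.5]
```

View pics/w4.png

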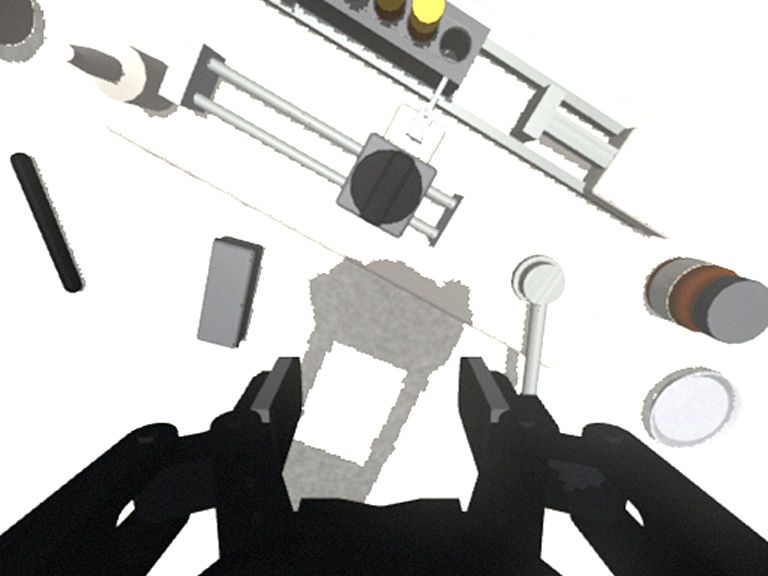

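The wrist view shows the knob disc at (387,187) in the 768-wide picture. The bar is faint, so I'll boost the contrast.

Run:
```python
from h import *
b=cv2.imread("pics/w4r.png")
z=b[95:160,220:300].astype(float);z=cv2.resize(z,(800,650)[:2],interpolation=cv2.INTER_LINEAR)[:600]
cv2.imwrite("pics/k4.png",np.clip((z-0)*6,0,255).astype(np.uint8))
```

```text
(no output)
```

View pics/k4.png

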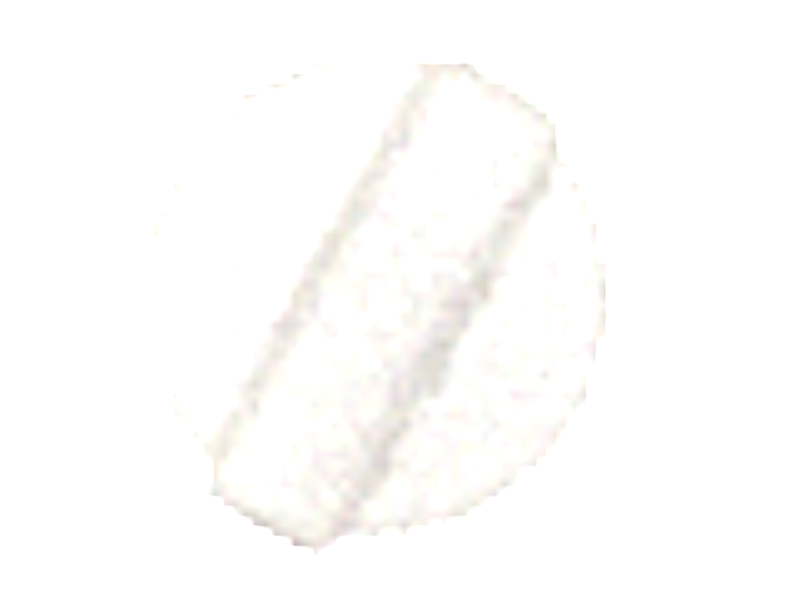

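The bar ends are at crop (492,97) and (268,512).

Run:
```python
from workcell import bot
from h import *
c=dict(np.load("pics/w4.npz"))
px=lambda u,v:(u/10-.45+220,v/10-.45+95)
A=ray(c,*px(492,97),.121);B=ray(c,*px(268,512),.121);d=A-B
L=[(425,65),(215,475)];Rr=[(555,130),(325,545)]
for p,q in(L,Rr,):
    e=ray(c,*px(*p),.121)-ray(c,*px(*q),.121);print("edge ang",np.arctan2(e[1],e[0]),np.linalg.norm(e))
print(A,B,np.linalg.norm(d),np.arctan2(d[1],d[0]))
m=(A+B)/2;y=-.183;R=np.array([[np.cos(y),-np.sin(y)],[np.sin(y),np.cos(y)]]);t=np.array([.6417,-.0225])
print("centre",m,(R.T@(m-t))*1e3)
s=bot.read_state();phi=2*np.arctan2(-s['tcp_rot'][1],-s['tcp_rot'][0]);print(s['tool_pos'],phi%(2*np.pi),s['time'])
```

```text
edge ang -0.1671220863090831 0.03804115234219928
edge ang -0.18877830548716637 0.039459769223043124
[ 0.62907471 -0.02019598] [ 0.59063437 -0.01307275] 0.039094753415852106 -0.18322793251724304
centre [ 0.60985454 -0.01663437] [-3.23811384e+01 -2.75547990e-02]
[ 0.54963812 -0.03454144  0.23090373] 0.32063582004105234 7.25
```

The knob reads about 0, with its axis at (0.608,-0.016). I'll move over it, then turn the tool anticlockwise about 151° so that one grip covers the whole turn.

Request:
{"name": "play_rows", "arguments": {
  "series": [
    {"translation": [0.03, 0.0006, 0], "spin": 0},
    {"translation": [0.0312, 0.0005, 0], "spin": 0},
    {"translation": [0, 0, 0], "spin": -1},
    {"translation": [0, 0, 0], "spin": -1},
    {"translation": [0, 0, 0], "spin": -1}
  ]
}}

```text
time: 7.75
tool_pos: [0.6074, -0.02, 0.2307]
tcp_rot: [3.01, 0.9, -0.002]
wrist_force: [-0.3, -0.2, 0.0]
width: 0.65
```

Request:
{"name": "play_rows", "arguments": {
  "series": [
    {"translation": [0, 0, 0], "spin": -1},
    {"translation": [0, 0, 0], "spin": -1},
    {"translation": [0, 0, 0], "spin": -1},
    {"translation": [0, 0, 0], "spin": -1},
    {"translation": [0, 0, 0], "spin": -1}
  ]
}}

```text
time: 8.25
tool_pos: [0.6071, -0.0202, 0.2309]
tcp_rot: [2.744, 1.53, -0.001]
wrist_force: [0.3, -0.0, -0.4]
width: 0.651
```

Request:
{"name": "play_rows", "arguments": {
  "series": [
    {"translation": [0, 0, 0], "spin": -1},
    {"translation": [0, 0, 0], "spin": -1},
    {"translation": [0, 0, 0], "spin": -1},
    {"translation": [0, 0, 0], "spin": -1},
    {"translation": [0, 0, 0], "spin": -1}
  ]
}}

```text
time: 8.75
tool_pos: [0.6071, -0.0203, 0.2309]
tcp_rot: [2.348, 2.087, -0.001]
wrist_force: [-0.1, 0.1, -0.0]
width: 0.65
```

Request:
{"name": "play_rows", "arguments": {
  "series": [
    {"translation": [0, 0, 0], "spin": -1},
    {"translation": [0, 0, 0], "spin": -1},
    {"translation": [0, 0, 0], "spin": -1},
    {"translation": [0, 0, 0], "spin": -1},
    {"translation": [0, 0, 0], "spin": -1}
  ]
}}

```text
time: 9.25
tool_pos: [0.6071, -0.0202, 0.2309]
tcp_rot: [-1.84, -2.546, 0.001]
wrist_force: [0.1, 0.2, 0.2]
width: 0.649
```

Request:
{"name": "play_rows", "arguments": {
  "series": [
    {"translation": [0, 0, 0], "spin": -1},
    {"translation": [0, 0, 0], "spin": -1},
    {"translation": [0, 0, 0], "spin": -1},
    {"translation": [0, 0, 0], "spin": -1},
    {"translation": [0, 0, 0], "spin": -1}
  ]
}}

```text
time: 9.75
tool_pos: [0.6071, -0.0202, 0.2309]
tcp_rot: [-1.246, -2.884, 0.001]
wrist_force: [-0.1, 0.1, -0.5]
width: 0.652
```

Request:
{"name": "play_rows", "arguments": {
  "series": [
    {"translation": [0, 0, 0], "spin": -1},
    {"translation": [0, 0, 0], "spin": -1},
    {"translation": [0, 0, 0], "spin": -1},
    {"translation": [0, 0, 0], "spin": -1},
    {"translation": [0, 0, 0], "spin": -1}
  ]
}}

```text
time: 10.25
tool_pos: [0.6071, -0.0203, 0.2309]
tcp_rot: [-0.592, -3.085, 0.001]
wrist_force: [0.1, 0.2, 0.3]
width: 0.652
```

Request:
{"name": "play_rows", "arguments": {
  "series": [
    {"translation": [0, 0, 0], "spin": -1},
    {"translation": [0, 0, 0], "spin": -1},
    {"translation": [0, 0, 0], "spin": -0.2},
    {"translation": [0, 0, 0], "spin": 0}
  ]
}}

```text
time: 10.65
tool_pos: [0.6074, -0.0198, 0.2311]
tcp_rot: [-0.3, -3.127, 0.0]
wrist_force: [0.1, -1.1, 0.9]
width: 0.649
```

Run:
```python
from workcell import bot
from h import *
s=bot.read_state();phi=(2*np.arctan2(-s['tcp_rot'][1],-s['tcp_rot'][0]))%(2*np.pi);print(s['tool_pos'],phi,s['time'],s['q'])
d=np.array([.608,-.0163])-s['tool_pos'][:2];print("tool dx,dy",d@[np.cos(phi),np.sin(phi)],d@[np.sin(phi),-np.cos(phi)])
```

```text
[ 0.60738982 -0.01977031  0.23109984] 2.950076777688886 10.65 [-7.33694254e-02  1.38140910e-01  1.75393351e+00 -2.82639171e-04
  1.24976374e+00 -1.45256066e+00]
tool dx,dy 6.154184894501044e-05 0.0035230101973469153
```

Request:
{"name": "play_rows", "arguments": {
  "series": [
    {"translation": [0, 0.0035, 0.04], "spin": -0.1},
    {"translation": [0, 0, 0.04], "spin": 0},
    {"translation": [0, 0, 0.03], "spin": 0},
    {"translation": [0, 0, 0.018], "spin": 0},
    {"translation": [0, 0, 0.009], "spin": 0}
  ]
}}

```text
time: 11.15
tool_pos: [0.6065, -0.0157, 0.0916]
tcp_rot: [-0.285, -3.124, 0.0]
wrist_force: [-0.1, -0.4, -0.1]
width: 0.654
```

Request:
{"name": "play_rows", "arguments": {
  "series": [
    {"translation": [0, 0, 0], "spin": 0},
    {"translation": [0, 0, 0], "spin": 0},
    {"translation": [0, 0, 0], "spin": 0},
    {"translation": [0, 0, 0], "spin": 0},
    {"translation": [0, 0, 0], "spin": 0}
  ],
  "jaw": -1,
  "force": 30
}}

```text
time: 11.65
tool_pos: [0.6095, -0.0166, 0.0962]
tcp_rot: [0.283, 3.126, -0.002]
wrist_force: [-1.1, -4.9, 4.6]
width: 0.157
```

The jaws hold the bar (13.4 mm opening). I'll ease up slightly, then turn clockwise while following the carriage 2.18 mm per row along deck y.

Request:
{"name": "play_rows", "arguments": {
  "series": [
    {"translation": [0, 0.0022, -0.003], "spin": 1},
    {"translation": [0.0002, 0.0022, 0], "spin": 1},
    {"translation": [0.0004, 0.0021, 0], "spin": 1},
    {"translation": [0.0006, 0.0021, 0], "spin": 1},
    {"translation": [0.0007, 0.0021, 0], "spin": 1}
  ]
}}

```text
time: 12.15
tool_pos: [0.6113, -0.0062, 0.0963]
tcp_rot: [0.958, 2.989, -0.003]
wrist_force: [4.1, -6.7, -8.9]
width: 0.157
```

Request:
{"name": "play_rows", "arguments": {
  "series": [
    {"translation": [0.0009, 0.002, 0], "spin": 1},
    {"translation": [0.0011, 0.0019, 0], "spin": 1},
    {"translation": [0.0013, 0.0018, 0], "spin": 1},
    {"translation": [0.0014, 0.0017, 0], "spin": 1},
    {"translation": [0.0015, 0.0015, 0], "spin": 1}
  ]
}}

```text
time: 12.65
tool_pos: [0.6133, 0.0045, 0.0964]
tcp_rot: [1.582, 2.711, -0.002]
wrist_force: [5.1, -7.0, -9.9]
width: 0.158
```

Request:
{"name": "play_rows", "arguments": {
  "series": [
    {"translation": [0.0017, 0.0014, 0], "spin": 1},
    {"translation": [0.0018, 0.0013, 0], "spin": 1},
    {"translation": [0.0019, 0.0011, 0], "spin": 1},
    {"translation": [0.002, 0.0009, 0], "spin": 1},
    {"translation": [0.0021, 0.0007, 0], "spin": 1}
  ]
}}

```text
time: 13.15
tool_pos: [0.6153, 0.0152, 0.0963]
tcp_rot: [2.131, 2.304, -0.0]
wrist_force: [4.6, -7.5, -10.5]
width: 0.158
```

```bash
cat > chk.py <<'E'
from workcell import bot
from h import *
s=bot.read_state();phi=(2*np.arctan2(-s['tcp_rot'][1],-s['tcp_rot'][0]))%(2*np.pi);k=np.pi-.183-phi
R=np.array([[np.cos(.183),np.sin(.183)],[-np.sin(.183),np.cos(.183)]])
l=R.T@(s['tool_pos'][:2]-[.6417,-.0225])*1e3
print(s['time'],"k",k,"deck xy",l,"expect y",25*k,s['tool_pos'][2],s['width'],"F deck",R.T@s['wrist_force'][:2],s['wrist_force'][2],s['torque'])
E
python3 chk.py
```

```text
13.15 k 1.3097243553140512 deck xy [-32.84276979  32.30514203] expect y 32.74310888285128 0.09634148602276162 0.1580889565256522 F deck [ 5.89494178 -6.56251554] -10.516474851607923 [-1.22149189 -0.89466636 -0.08534457]
```

Tracking is good and the forces are moderate, so I'll continue.

Request:
{"name": "play_rows", "arguments": {
  "series": [
    {"translation": [0.0021, 0.0006, 0.001], "spin": 1},
    {"translation": [0.0022, 0.0004, 0], "spin": 1},
    {"translation": [0.0022, 0.0002, 0], "spin": 1},
    {"translation": [0.0022, 0, 0], "spin": 1},
    {"translation": [0.0022, -0.0002, 0], "spin": 1}
  ]
}}

```text
time: 13.65
tool_pos: [0.6173, 0.026, 0.0963]
tcp_rot: [2.579, 1.788, 0.001]
wrist_force: [3.1, -7.6, -5.1]
width: 0.156
```

Request:
{"name": "play_rows", "arguments": {
  "series": [
    {"translation": [0.0022, -0.0004, 0], "spin": 1},
    {"translation": [0.0021, -0.0006, 0], "spin": 1},
    {"translation": [0.0021, -0.0007, 0], "spin": 1},
    {"translation": [0.002, -0.0009, 0], "spin": 1},
    {"translation": [0.0019, -0.0011, 0], "spin": 1}
  ]
}}

```text
time: 14.15
tool_pos: [0.6194, 0.0367, 0.0963]
tcp_rot: [2.905, 1.188, 0.002]
wrist_force: [3.5, -7.5, -5.4]
width: 0.156
```

Request:
{"name": "play_rows", "arguments": {
  "series": [
    {"translation": [0.0018, -0.0013, 0], "spin": 1},
    {"translation": [0.0017, -0.0014, 0], "spin": 1},
    {"translation": [0.0015, -0.0015, 0], "spin": 1},
    {"translation": [0.0014, -0.0017, 0], "spin": 1},
    {"translation": [0.0013, -0.0018, 0], "spin": 1}
  ]
}}

```text
time: 14.65
tool_pos: [0.6214, 0.0475, 0.0963]
tcp_rot: [3.093, 0.531, 0.003]
wrist_force: [4.2, -8.4, -5.1]
width: 0.158
```

Request:
{"name": "play_rows", "arguments": {
  "series": [
    {"translation": [0.0011, -0.0019, 0], "spin": 1},
    {"translation": [0.0009, -0.002, 0], "spin": 1},
    {"translation": [0, 0, 0], "spin": 0},
    {"translation": [0, 0, 0], "spin": 0}
  ]
}}

```text
time: 15.05
tool_pos: [0.6222, 0.0517, 0.0963]
tcp_rot: [3.127, 0.264, 0.004]
wrist_force: [3.9, -7.5, -4.5]
width: 0.157
```

```bash
python3 chk.py
python3 - <<'E'
from workcell import bot
from h import *
c=bot.get_calibration("top");s=bot.get_calibration("scene")
b=bot.read_camera("top");cv2.imwrite("pics/top2.png",b);a=bot.read_camera("scene");cv2.imwrite("pics/scene2.png",a)
z=cv2.resize(a[185:265,210:320],(800,582),interpolation=cv2.INTER_CUBIC)
cv2.imwrite("pics/s2.png",np.clip(z*1.5,0,255).astype(np.uint8))
E
```

```text
15.05 k 2.790068141088529 deck xy [-32.70563655  69.45645632] expect y 69.75170352721322 0.09632695074409128 0.15659941442748718 F deck [ 5.15778526 -6.65762493] -4.507307686781531 [-1.25862198 -0.54913938 -0.25634263]
```

View pics/s2.png

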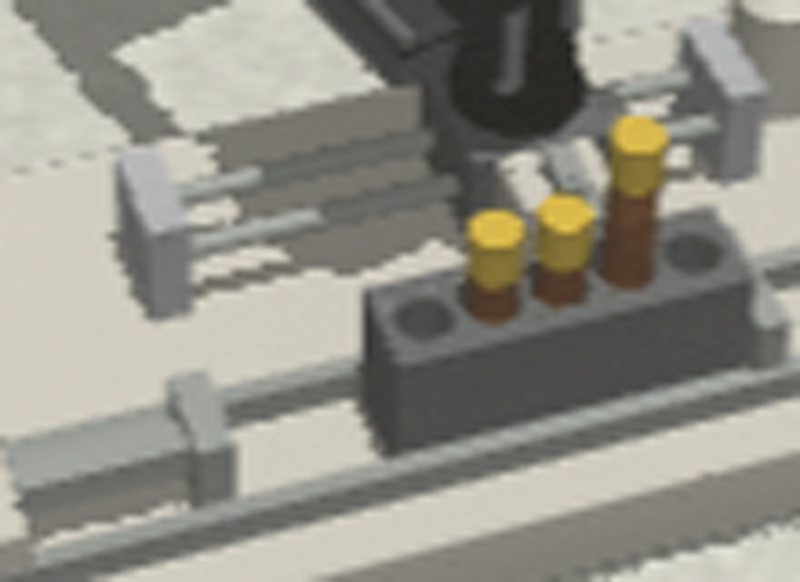

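The scene crop shows the tubes upright, the rack against its end stop, and the pointer running to the tall tube at (632,210). The knob reads 2.79 rad. I'll release it, lift away and verify from above.

Request:
{"name": "play_rows", "arguments": {
  "series": [
    {"translation": [0, 0, 0], "spin": 0},
    {"translation": [0, 0, 0], "spin": 0},
    {"translation": [0, 0, 0], "spin": 0},
    {"translation": [0, 0, 0], "spin": 0},
    {"translation": [0, 0, -0.01], "spin": 0}
  ],
  "jaw": 0.2
}}

```text
time: 15.65
tool_pos: [0.6196, 0.054, 0.1051]
tcp_rot: [-3.13, -0.265, 0.005]
wrist_force: [-0.6, -0.0, 0.2]
width: 0.598
```

Request:
{"name": "play_rows", "arguments": {
  "series": [
    {"translation": [0, 0, -0.02], "spin": 0},
    {"translation": [0, 0, -0.04], "spin": 0},
    {"translation": [0, 0, -0.05], "spin": 0},
    {"translation": [0, 0, -0.05], "spin": 0},
    {"translation": [-0.03, 0, 0], "spin": 0}
  ]
}}

```text
time: 16.15
tool_pos: [0.5985, 0.0493, 0.2776]
tcp_rot: [3.13, 0.266, 0.03]
wrist_force: [0.5, -0.5, 1.7]
width: 0.602
```

Request:
{"name": "play_rows", "arguments": {
  "series": [
    {"translation": [-0.04, 0, 0], "spin": 0},
    {"translation": [-0.04, 0, 0], "spin": 0},
    {"translation": [-0.04, 0, 0], "spin": 0},
    {"translation": [0, 0, 0], "spin": 0},
    {"translation": [0, 0, 0], "spin": 0}
  ]
}}

```text
time: 16.65
tool_pos: [0.4731, 0.0286, 0.2675]
tcp_rot: [3.13, 0.265, 0.004]
wrist_force: [0.3, 0.8, 0.2]
width: 0.596
```

```bash
python3 chk.py
python3 - <<'E'
from workcell import bot
from h import *
c=bot.get_calibration("top");b=bot.read_camera("top");cv2.imwrite("pics/top3.png",b)
h=cv2.cvtColor(b,cv2.COLOR_BGR2HSV);roi=np.zeros(b.shape[:2],bool);roi[120:180,180:345]=1
R=np.array([[np.cos(.183),np.sin(.183)],[-np.sin(.183),np.cos(.183)]]);t=np.array([.6417,-.0225])
for a,bb,ce in blobs((abs(h[...,0].astype(int)-28)<8)&(h[...,1]>130)&(h[...,2]>90)&roi): print("Y",a,ce,[(R.T@(ray(c,*ce,z)-t)*1000).round(1) for z in(.121,.146)])
z=np.clip(cv2.resize(b[120:240,180:340],(800,600),interpolation=cv2.INTER_CUBIC)*1.7,0,255).astype(np.uint8)
cv2.imwrite("pics/crop3.png",z)
E
```

```text
16.65 k 2.789857522322519 deck xy [-175.07477647   19.53171482] expect y 69.74643805806298 0.26748327097134256 0.5955576899901684 F deck [0.18429818 0.88143303] 0.19317252882984115 [ 0.01659133 -0.02100036 -0.03934389]
Y 26 [237.5 141. ] [array([60.8, 72.4]), array([55.2, 70.8])]
Y 29 [245.7 144.6] [array([55.3, 49.1]), array([49.7, 48.1])]
Y 28 [253.8 146.1] [array([55.3, 27.2]), array([49.7, 26.6])]
```

View pics/crop3.png

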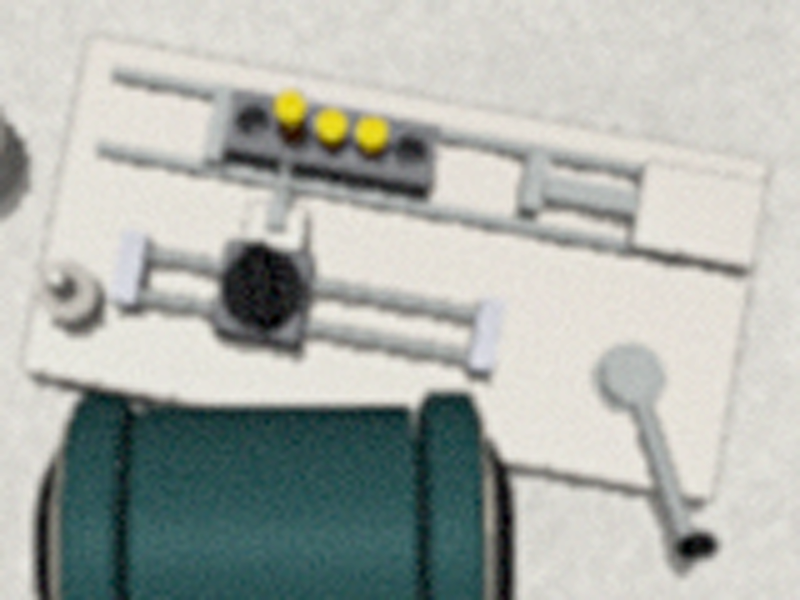

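In the last crop the lever is home, the rack is at the stop, and the pointer (about (288,172)) leads straight to the tall tube. I'll do a final numeric check and hand in only if it agrees.

Run:
```python
from workcell import bot
from h import *
c=bot.get_calibration("top")
R=np.array([[np.cos(.183),np.sin(.183)],[-np.sin(.183),np.cos(.183)]]);t=np.array([.6417,-.0225])
p=R.T@(ray(c,(288.5)/5-.5+180,172.5/5-.5+120,.092)-t)*1e3;print("pointer",p,"tall y 70.8")
if abs(p[1]-70.8)<3: bot.finish_job();print("handed in",bot.read_state()['time'])
```

```text
pointer [31.76205234 68.37380432] tall y 70.8
the job is handed in; nothing more can be done
the job is handed in; nothing more can be done
```

The rack is fed home and the reader carriage stands at the tall tube; I handed the job in at about 17 s of the 72 s allowed. No verdict is reported, so what follows rests on my own checks.

- **Lever:** I swung it with the fingers either side of the post until the force rose to about 13 N, well above the 5 N spring, so it was at its stop. I then led it back and lifted off. The last picture shows it home.
- **Rack and tubes:** The last top picture puts the tubes at about y = 27, 49 and 71 mm of the deck, so the rack is at the end stop. The tall tube is the +y one. They look upright.
- **Knob:** I turned it in one grip from about 0 to 2.79 rad.
- **Read point:** The knob angle puts it at 69.7 mm. My hand-picked pointer pixel gives 68.4 mm, and the tall tube's axis measures 70.8 mm (70 mm nominal). The two estimates differ by about 1.4 mm, and the offset from the tube comes out at 1 to 2.4 mm, inside the 6 mm limit.
- **Robot and bystanders:** The arm ended clear of everything, and I saw no contact with the rack or tubes. I did not measure the bystanders afterwards; the arm went near none of them.

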